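Comb the pencils in the crate tray

TASK

Draw the pencil tray out of the crate as far as it goes. Then take the rake from its slotted block, lean it in under the crate's top until its tines stand on the tray floor behind the pencils, and comb all four towards the tray's front wall so that they lie flat, side by side in one closed row parallel to that wall; use only the rake on the pencils, never the fingers. Leave the tray pulled out, stand the rake tines down in the bucket, and disturb nothing else.

Things in the scene. Friction and masses are not known exactly. Their poses are not given: they have to be found in the camera images.
- crate: Wooden crate on its side, fixed, 260 deep (x) x 270 wide (y) x 230 high, slats 10 thick, open at the front (-x, towards the robot); origin under its centre on the table, z up. The front edge of its slatted top lies at x = -130, underside 220 above the table, upper side 230. A marble run segment lies on the rear part of the top.
- tray (a joint): How far the tray is pulled out of the crate, m: starts 0 to 0.01, stop at 0.080. It slides along the crate's -x with about 2.5 N of friction and stays where left.
- tray_mid (a point): Centre of the tray's floor (upper face, 20 above the table), moving with the tray; x points into the crate (away from the front wall), y along the front wall, z up. Plywood tray, inside 220 (x, -110 front wall to +110 back wall) x 200 (y), walls 10 thick and 32 high above the floor. When the tray is at its stop, the crate's top covers everything beyond x = +5, 200 above the tray floor.
- tray_tongue (a point): Point to grip on the tray's pull: a wooden tongue 24 wide (y) and 24 high sticking 50 forward (-x) from the middle of the front wall; the point is on its axis, 35 in front of the wall's face, 39 above the table; free space on both sides of it. Same axes as tray_mid.
- pencil1_mid (a point): Middle of pencil 1, on its axis (6 above what it lies on).
- pencil2_mid (a point): Middle of pencil 2, on its axis (6 above what it lies on).
- pencil3_mid (a point): Middle of pencil 3, on its axis (6 above what it lies on).
- pencil4_mid (a point): Middle of pencil 4, on its axis (6 above what it lies on).
- pencil1: Thick plain wooden hexagonal pencil, 100 long, 12 across flats (14 across corners), about 14 g, loose; x runs along it towards its point; origin under its middle. The four are alike and lie scattered across the tray, roughly along y but up to 26 degrees askew, the rearmost under the crate's top.
- pencil2: Thick plain wooden hexagonal pencil, 100 long, 12 across flats (14 across corners), about 14 g, loose; x runs along it towards its point; origin under its middle. The four are alike and lie scattered across the tray, roughly along y but up to 26 degrees askew, the rearmost under the crate's top.
- pencil3: Thick plain wooden hexagonal pencil, 100 long, 12 across flats (14 across corners), about 14 g, loose; x runs along it towards its point; origin under its middle. The four are alike and lie scattered across the tray, roughly along y but up to 26 degrees askew, the rearmost under the crate's top.
- pencil4: Thick plain wooden hexagonal pencil, 100 long, 12 across flats (14 across corners), about 14 g, loose; x runs along it towards its point; origin under its middle. The four are alike and lie scattered across the tray, roughly along y but up to 26 degrees askew, the rearmost under the crate's top.
- rake: Plain wooden rake, about 130 g, loose, standing upright, tines down, in the slotted block: origin at the centre of the tine tips, z up along the handle, y along the head. Six tines 8 x 8, 37 long, spaced 20, over a width of 108 (y); head 112 (y) x 14 (x), 36 to 54 above the tips; square handle 22 x 22 from 54 to 240 above the tips. Lift it at least 40 straight up to clear the block.
- rake_tip (a point): Centre of the line of the rake's tine tips (the rake's origin).
- block: Heavy fixed wooden block 52 (x) x 154 (y) x 46 high with a slot 22 x 124 in its top, floor of the slot 15 above the table, in which the rake stands; to the left or right of the crate, the bucket on the other side; origin under its centre.
- bucket_in (a point): Centre of the inner floor (5 above the table) of a round green silicone bucket, loose, 0.45 kg, 115 high; inside radius 72 at the floor, 84 at the rim.
- bucket: The same bucket; origin under its centre, z up.
- lunchbox: Bystander: closed stainless steel lunchbox, 124 x 174 x 59 high.
- jar: Bystander: orange twist-cap jar, radius 39, 110 high.
- marble_run: Bystander: beech marble run segment 50 x 180 x 38 high, lying on the crate's top at the rear.
- car: Bystander: wooden toy car 90 x 56 x 52 high.
- domino1: Bystander: domino tile lying flat, 48 x 24 x 10.
- domino2: Bystander: domino tile lying flat, 48 x 24 x 10.
Mind the look-alikes: they are no part of the job. There is more than one size of the bucket; the job needs the middle-sized.

How it is judged:
On the way, in this order (a step that is already met when the one before it is completed fails the run):
1. the tray is pulled out to its stop (value of joint tray above 0.075 m), for 0.2 s.
2. the rake's tines stand in the rear of the tray, under the crate's top, behind the pencils (x of rake_tip in the frame of tray_mid above 0.045 m and z of rake_tip in the frame of tray_mid below 0.012 m and value of joint tray above 0.07 m), for 0.05 s.
3. all four pencils lie flat, parallel and closed up at the front wall (angle between the x axis of each of pencil1, pencil2, pencil3, pencil4 and the y axis of tray_mid, either way round below 0.14 rad and x of pencil1_mid in the frame of tray_mid between -0.112 and -0.049 m and z of each of pencil1_mid, pencil2_mid, pencil3_mid, pencil4_mid in the frame of tray_mid below 0.01 m and x of pencil2_mid in the frame of tray_mid between -0.112 and -0.049 m and x of pencil3_mid in the frame of tray_mid between -0.112 and -0.049 m and x of pencil4_mid in the frame of tray_mid between -0.112 and -0.049 m), for 0.1 s.
At the end, for the whole second after the job is handed in: Tray within 10 mm of its stop; each pencil at rest, flat on the tray floor, within 8 degrees of parallel to the front wall, its middle within 61 mm of that wall; rake at rest in the upright bucket, tine tips within 40 mm of its floor (all of step 3 and linear speed of each of pencil1, pencil2, pencil3, pencil4 below 0.02 m/s and value of joint tray above 0.07 m and horizontal distance between rake_tip and bucket_in below 0.07 m and z of rake_tip in the frame of bucket_in below 0.04 m and angle between rake's own z axis and vertical below 0.9 rad and linear speed of rake below 0.03 m/s and angle between bucket's own z axis and vertical below 0.15 rad); the robot touches nothing.
It fails at once if the fingers touch a pencil (contact force between the fingers and pencil1 above 0.5 N or contact force between the fingers and pencil2 above 0.5 N or contact force between the fingers and pencil3 above 0.5 N or contact force between the fingers and pencil4 above 0.5 N).
It fails at once if a bystander is shifted by more than 30 mm (distance of any of lunchbox, jar, marble_run, car, domino1, domino2 from where it was at the start of the episode above 0.03 m).
It fails at once if the bucket is shoved by more than 50 mm (distance of bucket from where it was at the start of the episode above 0.05 m).
It also fails if it takes over 72 s, if anything falls off the work surface, if the arm or the gripper's body presses on something with over 40 N, if the wrist force passes 120 N, or if a joint passes its speed limit or range.

ROBOT

A 6-joint arm with a two-finger parallel gripper is mounted at the origin on the work surface. World frame = base frame: x ahead of the robot, y to its left, z up, the work surface at z = 0. Lengths are in m, angles in rad, forces in N, time in s.
With the tool pointing down it reaches from about 0.425 to 0.95 m from the base axis. Payload 3.5 kg.
Tool frame: the origin (TCP) lies at the very end of the fingers, on their centre line; the grasp point (between the pads) lies 19 mm behind it; z points along the fingers, y is the line along which they close (so a half turn about z gives the same grasp; the last joint's range is limited). The gripper opens to 85 mm and grips with 20 to 120 N. Pads are 22 mm wide; open, the fingers measure 114 mm over their backs; the gripper's body (76 mm by 85 mm) begins 54 mm behind the grasp point. The pads swing forward as they close: fully open they stand 13 mm farther back than shut.
Start: joints at [1.066, 0.286, 1.577, -0, 1.279, -0.15], TCP at [0.234, 0.633, 0.231] pointing down, gripper open.
Joint ranges: [-2.77, 2.77], [-0.9, 2.22], [0.21, 2.48], [-1.53, 4.67], [0.24, 2.81], [-2.84, 2.84]. Speed limits (rad/s): [2.79, 2.79, 3.14, 3.14, 3.14, 3.14].

INTERFACE

Orientations are given as a unit quaternion [x, y, z, w].
In Python, from plant import ctrl gives the robot as it stands.
- The arm moves only by the tool carry_out, never from a script. Its argument "deltas" is one flat list of numbers, 6 for each row, row after row: the shift along the tool's x, y, z in m, then the turn, a rotation vector about the tool's x, y, z in rad. A call has 1 to 5 rows; each row is the pose to reach, as a shift and turn from the pose commanded when the call began, along the tool's axes at that moment; what a row does not reach only later rows make up. A row lasts 1/8 s, in which the tool goes at most 62.5 mm and 10.7 degrees, less where a joint would pass 70% of its speed; a pose out of reach is approached as far as the arm can. A call with a gripper value outside its range is refused whole. "grip" is the opening in per cent of the stroke, from 0 (shut) to 100 (fully open), set as the call begins (left out, the last holds). The fingers move at their own pace and stop on an object; "grip_force" is the grip in N (left out, the last holds). Time passes only in rows, so rows that repeat a pose let the fingers close. It gives the time, the measured TCP pose, the force, the opening and the grip force at its end, in the units of the state.
- ctrl.get_state(): the state, without advancing time (a new reading comes with each control period).
- ctrl.read_camera(name): name is "scene" or "top"; returns (picture, depth): 400x640x3 uint8, red, green, blue; 400x640 float32, m along the optical axis (not along the pixel's ray), 0 where there is no reading.
- ctrl.camera_model(name): a dict with "intrinsics" (3x3 intrinsics, pixels), "k1" (the pictures are not rectified: a ray, as slopes to the right and down, at radius r is drawn at 1 + k1 r^2 times it, then the intrinsics apply), "extrinsics" (4x4, takes a point from world to camera coordinates). Camera axes: x right, y down, z forward; pixel columns grow to the right and rows downward; lengths in m; the calibration is good to about 2 mm. A picture is of the moment at which its call begins. camera_model takes no time and is no camera call.
- ctrl.sign_off(): hands the job in; it is judged then, once.
Trained networks look in the newest picture that a camera, given by its name, has taken for a name from the list of things; names that differ only in an ending like _2 or _b are one class to them, and where a whole thing is asked for, a point or a joint stands for the part that bears it (a point fixed in the world has none). Each returns a list of dicts, best first, with "score" (0 to 1); they miss things now and then, are a little off and sometimes report something else, mostly with a low value. They report only what shows in the picture. A call takes as long as a camera call. They do not tell look-alikes from the thing itself.
- ctrl.find_in(camera, query): "uv" ([column, row] in pixels, amid what is visible of it).
The state is a dict: "time": time; "qpos": joint angles; "dq": joint speeds; "joint_efforts": joint torques, N m; "eef_pos": TCP position; "tcp_rot": TCP orientation; "contact_force": force on the tool from outside, world axes, zero at the start; "wrist_torque": the same for the moment, N m; "opening": opening from 0.0 (shut) to 1.0 (fully open); "finger_force": force on a finger pad.
Only numpy, scipy, OpenCV 4.12 (cv2) and the standard library are available. Lean on these libraries where they do the work, as an engineer would, in place of code of your own. Each camera call takes 0.05 s, during which the arm holds its last target. There are 200 camera calls.

## Working session

There is one attempt and no reset: what is moved stays moved. The work goes in short steps, Python scripts to look and compute and a tool call to move; the robot and the scene stay as the last step left them, time stands still between calls to the robot, and variables do not carry over. Pictures are saved under pics/ and viewed, at most 10 in all, crops included, and the job is handed in when it is done.

Besides the shell and the picture viewer there is one more tool, called after "Call:" as name(argument=value, ...) on one line, values as JSON. carry_out: Moves the arm, as the interface text tells. Its arguments: {"type":"object","properties":{"deltas":{"type":"array"},"grip":{"type":"number"},"grip_force":{"type":"number"}},"required":["deltas"]}

```bash
ls; mkdir -p pics; cat > h.py <<'E'
import numpy as np, cv2
from plant import ctrl
from scipy.spatial.transform import Rotation as R
def world(cam,uv,d):
    m=ctrl.camera_model(cam);K=np.array(m["intrinsics"]);E=np.array(m["extrinsics"])
    uv=np.atleast_2d(uv).astype(float)
    xd=np.c_[(uv[:,0]-K[0,2])/K[0,0],(uv[:,1]-K[1,2])/K[1,1]];x=xd.copy()
    for _ in range(10): x=xd/(1+m["k1"]*(x**2).sum(1,keepdims=True))
    P=np.c_[x,np.ones(len(x))]*np.asarray(d).reshape(-1,1)
    return (P-E[:3,3])@E[:3,:3]
def pix(cam,P):
    m=ctrl.camera_model(cam);K=np.array(m["intrinsics"]);E=np.array(m["extrinsics"])
    P=np.atleast_2d(P)@E[:3,:3].T+E[:3,3];x=P[:,:2]/P[:,2:]
    x=x*(1+m["k1"]*(x**2).sum(1,keepdims=True))
    return x@K[:2,:2].T+K[:2,2]
def cloud(cam,dep):
    v,u=np.mgrid[:400,:640]
    return world(cam,np.c_[u.ravel(),v.ravel()],dep.ravel()).reshape(400,640,3)
def st():
    s=ctrl.get_state();print("t",s["time"],"p",np.round(s["eef_pos"],4),"q",np.round(s["tcp_rot"],4),"J",np.round(s["qpos"],3),"F",np.round(s["contact_force"],1),"op",s["opening"]);return s
E
cat > a.py <<'E'
from h import *
st()
for c in("scene","top"):
    im,d=ctrl.read_camera(c);cv2.imwrite(f"pics/{c}0.png",im[:,:,::-1]);np.save(f"pics/{c}0.npy",d);P=cloud(c,d)
    np.save(f"pics/{c}0P.npy",P)
    E=np.array(ctrl.camera_model(c)["extrinsics"]);print(c,"cam at",-E[:3,:3].T@E[:3,3])
    for q in("crate","tray","tray_tongue","pencil1","rake","block","bucket","car","jar","lunchbox"):
        for r in ctrl.find_in(c,q)[:5]:
            u,v=np.round(r["uv"]).astype(int);print(q,round(r["score"],2),u,v,np.round(P[v,u],3))
E
python3 a.py
```

```text
pics
t 0.0 p [0.2341 0.6324 0.2299] q [ 1.765e-01  9.843e-01 -1.100e-03 -4.000e-04] J [ 1.066  0.287  1.578 -0.     1.279 -0.15 ] F [ 0.2 -0.3 -0. ] op 0.9989515554817
scene cam at [-0.36406544 -0.25440094  1.09044861]
crate 0.78 370 152 [ 0.647 -0.069  0.23 ]
tray 0.76 359 200 [ 0.639 -0.049  0.016]
tray_tongue 0.9 356 196 [ 0.647 -0.036  0.024]
pencil1 0.62 355 203 [ 0.609 -0.042  0.03 ]
pencil1 0.51 354 196 [ 0.648 -0.029  0.021]
rake 0.75 455 246 [ 0.449 -0.369  0.127]
block 0.61 446 266 [ 0.43  -0.362  0.053]
bucket 0.92 141 226 [0.303 0.59  0.019]
bucket 0.85 193 263 [0.236 0.364 0.005]
bucket 0.74 227 190 [0.551 0.411 0.004]
car 0.97 488 241 [ 0.58  -0.474  0.033]
jar 0.73 451 200 [ 0.648 -0.34   0.103]
lunchbox 0.65 260 158 [0.691 0.34  0.058]
top cam at [0.33510178 0.02370879 1.61201056]
crate 0.74 345 142 [ 0.69  -0.054  0.232]
crate 0.73 224 207 [0.501 0.395 0.011]
tray 0.74 343 185 [ 0.577 -0.055  0.033]
tray_tongue 0.8 340 184 [ 0.581 -0.044  0.031]
tray_tongue 0.46 419 153 [ 0.679 -0.328  0.11 ]
pencil1 0.51 344 187 [ 0.57  -0.059  0.026]
pencil1 0.39 334 178 [ 0.606 -0.023  0.018]
rake 0.57 436 212 [ 0.455 -0.351  0.224]
rake 0.49 347 142 [ 0.69  -0.061  0.233]
rake 0.34 331 179 [ 0.602 -0.011  0.021]
rake 0.2 224 206 [0.505 0.396 0.005]
block 0.65 421 218 [ 0.449 -0.341  0.048]
bucket 0.9 179 264 [0.287 0.566 0.002]
bucket 0.82 235 296 [0.168 0.35  0.011]
bucket 0.75 223 206 [0.505 0.399 0.01 ]
car 0.75 450 180 [ 0.593 -0.461  0.032]
jar 0.82 419 157 [ 0.664 -0.327  0.114]
lunchbox 0.89 236 151 [0.703 0.341 0.066]
```

```bash
python3 - <<'E'
from h import *
a=cv2.imread("pics/scene0.png")[120:320,80:540];cv2.imwrite("pics/s1.png",cv2.resize(a,(800,348),interpolation=cv2.INTER_CUBIC))
a=cv2.imread("pics/top0.png")[110:330,140:480];cv2.imwrite("pics/t1.png",cv2.resize(a,(800,518),interpolation=cv2.INTER_CUBIC))
P=np.load("pics/top0P.npy");S=np.load("pics/scene0P.npy")
A=np.r_[P.reshape(-1,3),S.reshape(-1,3)]
def sel(x0,x1,y0,y1,z0,z1,A=P.reshape(-1,3)):
    return A[(A[:,0]>x0)&(A[:,0]<x1)&(A[:,1]>y0)&(A[:,1]<y1)&(A[:,2]>z0)&(A[:,2]<z1)]
def rect(n,Q):
    r=cv2.minAreaRect((Q[:,:2]*1000).astype(np.float32));print(n,len(Q),np.round(r[0],1),np.round(r[1],1),round(r[2],1))
rect("crate top",sel(.5,.95,-.3,.2,.222,.24))
rect("crate top S",sel(.5,.95,-.3,.2,.222,.24,S.reshape(-1,3)))
rect("block",sel(.35,.55,-.47,-.22,.04,.05)); rect("blockS",sel(.35,.55,-.47,-.22,.04,.05,S.reshape(-1,3)))
rect("handle top",sel(.35,.55,-.47,-.22,.22,.28));rect("head",sel(.35,.55,-.47,-.22,.05,.08))
rect("handleS",sel(.35,.55,-.47,-.22,.11,.28,S.reshape(-1,3)))
rect("tongue",sel(.4,.6,-.1,.05,.044,.06));rect("tongueS",sel(.4,.6,-.1,.05,.044,.06,S.reshape(-1,3)))
for n,b in dict(b1=(.18,.42,.45,.72),b2=(.05,.32,.2,.46),b3=(.4,.62,.28,.52)).items():
    Q=sel(*b,.06,.2);print(n,Q[:,2].max() if len(Q) else 0);rect(n,Q[Q[:,2]>Q[:,2].max()-.012])
E
```

```text
crate top 4487 [710.  -53.4] [271.5 260.3] 88.4
crate top S 3684 [708.8 -52.3] [270.2 268.1] 88.4
block 271 [ 460.6 -365.6] [154.1  53.4] 73.3
blockS 435 [ 458.7 -365.4] [156.1  56.6] 73.9
handle top 70 [ 460.1 -363.4] [22.2 22.1] 69.4
head 149 [ 459.2 -363.3] [149.8  47. ] 73.8
handleS 388 [ 458.2 -365.9] [22.7 26.2] 73.4
tongue 207 [515.2 -23.9] [147.8  59.9] 88.5
tongueS 258 [513.9 -23.9] [149.2  62.9] 87.9
b1 0.09701844238455326
b1 101 [282.8 542.5] [130.4 130.5] 34.1
b2 0.16771812296670258
b2 241 [187.4 317.2] [231.1 234.2] 89.5
b3 0.12546048666258078
b3 161 [491.4 369.8] [173.5 171.5] 45.0
```

View pics/s1.png

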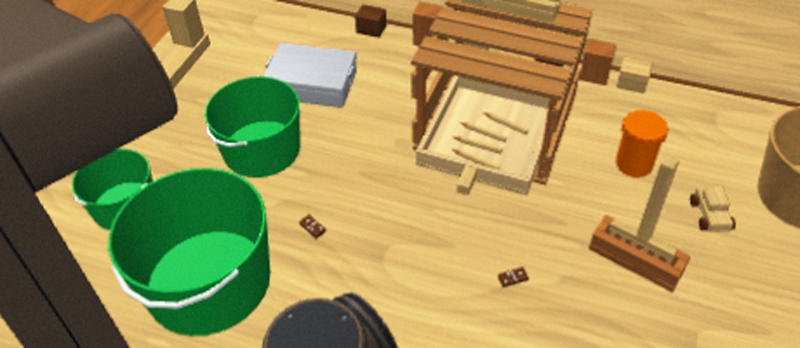

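View pics/t1.png

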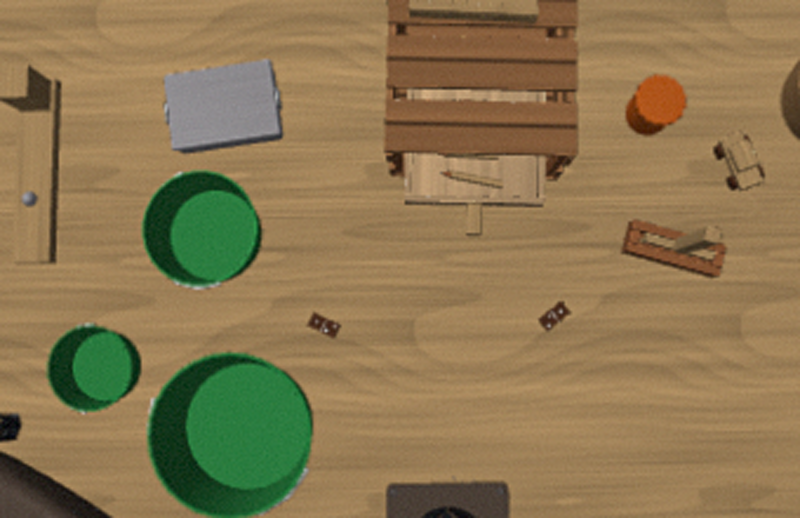

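The middle-sized bucket (115 mm high) stands at about (0.49, 0.37). The other two buckets are 97 mm and 168 mm high. In the top crop, the tongue is at (473,220), the rake handle at (700,238), and the pencils lie in the tray around (470,180).

```bash
cat >> h.py <<'E'
def go(p,x_az,tilt=0,state=None):
    """deltas to put TCP at p, tool x azimuth x_az deg, tool z tilted by tilt deg (forward away, about tool y; tool x points back)"""
    s=state or ctrl.get_state()
    a=np.radians(x_az);th=np.radians(tilt)
    X=np.array([np.cos(a),np.sin(a),0]);Z=np.array([0,0,-1.]);
    z=Z*np.cos(th)-X*np.sin(th);x=X*np.cos(th)+Z*np.sin(th)
    x/=np.linalg.norm(x);T=R.from_matrix(np.c_[x,np.cross(z,x),z]);C=R.from_quat(s["tcp_rot"])
    d=C.inv().apply(np.asarray(p)-s["eef_pos"]);r=(C.inv()*T).as_rotvec()
    print("d",np.round(d,4).tolist(),"r",np.round(r,4).tolist(),"rot deg",round(np.degrees(np.linalg.norm(r)),1))
E
python3 - <<'E'
from h import *
for n in("top","scene"):
    A=np.load(f"pics/{n}0P.npy").reshape(-1,3)
    Q=A[(A[:,0]>.44)&(A[:,0]<.525)&(abs(A[:,1]+.045)<.06)&(A[:,2]>.043)&(A[:,2]<.058)]
    print(n,len(Q),Q.min(0),Q.max(0),Q.mean(0))
go([.500,-.047,.12],178.4)
E
```

```text
top 75 [ 0.48491433 -0.05754128  0.04474918] [ 0.52490127 -0.03473338  0.05770472] [ 0.50369863 -0.04614987  0.05116044]
scene 87 [ 0.48155221 -0.05816653  0.04334404] [ 0.52492844 -0.03402147  0.05494222] [ 0.50248644 -0.04644175  0.04999572]
d [-0.4852, -0.5454, 0.1113] r [0.0001, 0.0, -0.3269] rot deg 18.7
```

Call:
carry_out(deltas=[-0.485,-0.545,0,0,0,-0.327,-0.485,-0.545,0,0,0,-0.327,-0.485,-0.545,0,0,0,-0.327,-0.485,-0.545,0,0,0,-0.327,-0.485,-0.545,0,0,0,-0.327], grip=70)

```text
time: 1.72
eef_pos: [0.3486, 0.3401, 0.2317]
tcp_rot: [0.014, 1.0, 0.0, 0.001]
contact_force: [0.6, 0.5, 0.4]
opening: 0.699
finger_force: 0.0
```

```bash
python3 -c "
from h import *
st();go([.500,-.0465,.12],178.4)"
```

```text
t 1.725 p [0.3486 0.3401 0.2317] q [1.360e-02 9.999e-01 2.000e-04 6.000e-04] J [ 0.565 -0.139  2.027 -0.     1.253 -0.979] F [0.6 0.5 0.4] op 0.6988287052043025
d [-0.1617, -0.3824, 0.1117] r [0.0005, 0.0011, 0.0007] rot deg 0.1
```

Call:
carry_out(deltas=[-0.162,-0.382,0.08,0,0,0,-0.162,-0.382,0.08,0,0,0,-0.162,-0.382,0.08,0,0,0,-0.162,-0.382,0.08,0,0,0,-0.162,-0.382,0.08,0,0,0])

```text
time: 2.35
eef_pos: [0.4607, 0.0542, 0.1724]
tcp_rot: [0.014, 1.0, 0.0, 0.001]
contact_force: [1.7, 0.4, 0.4]
opening: 0.698
finger_force: 0.0
```

```bash
python3 -c "
from h import *
st();go([.500,-.0465,.022],178.4)"
```

```text
t 2.35 p [0.4607 0.0542 0.1724] q [1.400e-02 9.999e-01 0.000e+00 9.000e-04] J [-0.102 -0.134  2.136  0.     1.139 -1.645] F [1.7 0.4 0.4] op 0.6977597820137967
d [-0.0418, -0.0995, 0.1505] r [0.0001, 0.0018, -0.0001] rot deg 0.1
```

Call:
carry_out(deltas=[-0.025,-0.06,0,0,0,0,-0.042,-0.1,0.02,0,0,0,-0.042,-0.1,0.06,0,0,0,-0.042,-0.1,0.1,0,0,0,-0.042,-0.1,0.12,0,0,0])

```text
time: 2.98
eef_pos: [0.4979, -0.0449, 0.0499]
tcp_rot: [0.014, 1.0, 0.0, -0.002]
contact_force: [0.2, 0.2, -0.8]
opening: 0.699
finger_force: 0.0
```

Call:
carry_out(deltas=[0,0,0.03,0,0,0,0,0,0.03,0,0,0])

```text
time: 3.22
eef_pos: [0.4973, -0.0444, 0.0201]
tcp_rot: [0.014, 1.0, 0.001, -0.003]
contact_force: [0.4, -0.8, -0.5]
opening: 0.701
finger_force: 0.0
```

Call:
carry_out(deltas=[0,0,0,0,0,0,0,0,0,0,0,0,0,0,0,0,0,0], grip=0, grip_force=50)

```text
time: 3.6
eef_pos: [0.5009, -0.0468, 0.0241]
tcp_rot: [0.014, 1.0, -0.002, 0.002]
contact_force: [-0.2, -6.2, 1.6]
opening: 0.273
finger_force: 50.1
```

Call:
carry_out(deltas=[0.02,0,0,0,0,0,0.04,0,0,0,0,0,0.06,0,0,0,0,0,0.08,0,0,0,0,0,0.083,0,0,0,0,0])

```text
time: 4.22
eef_pos: [0.4219, -0.0444, 0.0243]
tcp_rot: [0.015, 1.0, -0.002, 0.009]
contact_force: [21.5, -0.9, -22.7]
opening: 0.272
finger_force: 53.5
```

Call:
carry_out(deltas=[0.002,0,0,0,0,0,0.002,0,0,0,0,0])

```text
time: 4.47
eef_pos: [0.4219, -0.0444, 0.0244]
tcp_rot: [0.015, 1.0, -0.002, 0.011]
contact_force: [22.7, -0.6, -20.1]
opening: 0.269
finger_force: 53.5
```

Call:
carry_out(deltas=[-0.002,0,0,0,0,0,-0.002,0,0,0,0,0,-0.002,0,-0.06,0,0,0,-0.002,0,-0.12,0,0,0,-0.002,0,-0.18,0,0,0], grip=80)

```text
time: 5.1
eef_pos: [0.4156, -0.0424, 0.2042]
tcp_rot: [0.014, 1.0, -0.0, 0.0]
contact_force: [0.9, -1.0, 1.0]
opening: 0.801
finger_force: 0.0
```

```bash
python3 -c "
from h import *
st();go([.460,-.3645,.285],163.3)"
```

```text
t 5.1 p [ 0.4156 -0.0424  0.2042] q [ 1.380e-02  9.999e-01 -1.000e-04  0.000e+00] J [-0.346 -0.291  2.203 -0.     1.229 -1.889] F [ 0.9 -1.   1. ] op 0.8014062780432649
d [-0.0533, -0.3207, -0.0807] r [-0.0001, 0.0001, 0.2638] rot deg 15.1
```

Call:
carry_out(deltas=[-0.053,-0.321,-0.09,0,0,0.264,-0.053,-0.321,-0.09,0,0,0.264,-0.053,-0.321,-0.09,0,0,0.264,-0.053,-0.321,-0.09,0,0,0.264,-0.053,-0.321,-0.09,0,0,0.264])

```text
time: 5.72
eef_pos: [0.4567, -0.3427, 0.2864]
tcp_rot: [0.146, 0.989, -0.0, 0.0]
contact_force: [-0.1, -0.8, 0.2]
opening: 0.803
finger_force: 0.0
```

Call:
carry_out(deltas=[0,-0.08,0,0,0,0])

```text
time: 5.85
eef_pos: [0.4398, -0.4032, 0.2877]
tcp_rot: [0.145, 0.989, -0.001, 0.001]
contact_force: [0.1, 0.9, 0.4]
opening: 0.8
finger_force: 0.0
```

```bash
cat > b.py <<'E'
from h import *
st();go([.460,-.3645,.285],163.3);go([.460,-.3645,.196],163.3)
for c in("scene","top"):
    im,d=ctrl.read_camera(c);cv2.imwrite(f"pics/{c}2.png",im[:,:,::-1]);P=cloud(c,d);np.save(f"pics/{c}2P.npy",P)
    for q in ("pencil1","tray"):
      for r in ctrl.find_in(c,q)[:5]:
        u,v=np.round(r["uv"]).astype(int);print(c,q,round(r["score"],2),u,v,np.round(P[v,u],3))
    A=P.reshape(-1,3)
    Q=A[(A[:,0]>.36)&(A[:,0]<.47)&(abs(A[:,1]+.045)<.13)&(A[:,2]>.044)&(A[:,2]<.058)]
    r=cv2.minAreaRect((Q[Q[:,0]>.44][:,:2]*1000).astype(np.float32));print("wall",r,Q.min(0))
    print(c,"rgb uvs",pix(c,[[.5745,-.049,.02],[.4645,-.146,.02],[.4645,.05,.02]]))
a=cv2.imread("pics/scene2.png")[150:230,300:410];cv2.imwrite("pics/s3.png",cv2.resize(a,(792,576),interpolation=cv2.INTER_CUBIC))
E
python3 b.py
```

```text
t 5.85 p [ 0.4398 -0.4032  0.2877] q [ 0.1448  0.9895 -0.0011  0.0014] J [-0.912  0.074  1.716  0.     1.347 -2.192] F [0.1 0.9 0.4] op 0.7999459598228185
d [-0.0082, 0.0428, 0.0027] r [-0.0018, 0.0032, 0.0009] rot deg 0.2
d [-0.008, 0.043, 0.0917] r [-0.0018, 0.0032, 0.0009] rot deg 0.2
scene pencil1 0.69 367 208 [ 0.603 -0.086  0.026]
scene pencil1 0.67 347 218 [ 0.533 -0.036  0.033]
scene pencil1 0.45 350 209 [ 0.574 -0.035  0.034]
scene pencil1 0.39 345 224 [ 0.519 -0.034  0.018]
scene pencil1 0.35 449 267 [ 0.433 -0.371  0.048]
scene tray 0.59 352 212 [ 0.568 -0.043  0.028]
wall ((454.60064697265625, -44.62897491455078), (219.25344848632812, 28.40559196472168), 89.41183471679688) [ 0.40299247 -0.15432557  0.04407055]
scene rgb uvs [[354.0133083  212.61494196]
 [374.6990458  245.05685225]
 [315.05576861 229.68938684]]
top pencil1 0.6 354 180 [ 0.597 -0.098  0.022]
top tray 0.67 343 202 [ 0.514 -0.055  0.023]
top tray 0.32 334 194 [ 0.544 -0.021  0.027]
wall ((454.3296203613281, -43.78224182128906), (27.885818481445312, 216.82199096679688), 0.4110354483127594) [ 0.40742125 -0.15211771  0.04408794]
top rgb uvs [[341.14751581 186.12864711]
 [367.43735954 214.93138163]
 [315.13639419 215.47429983]]
```

View pics/s3.png

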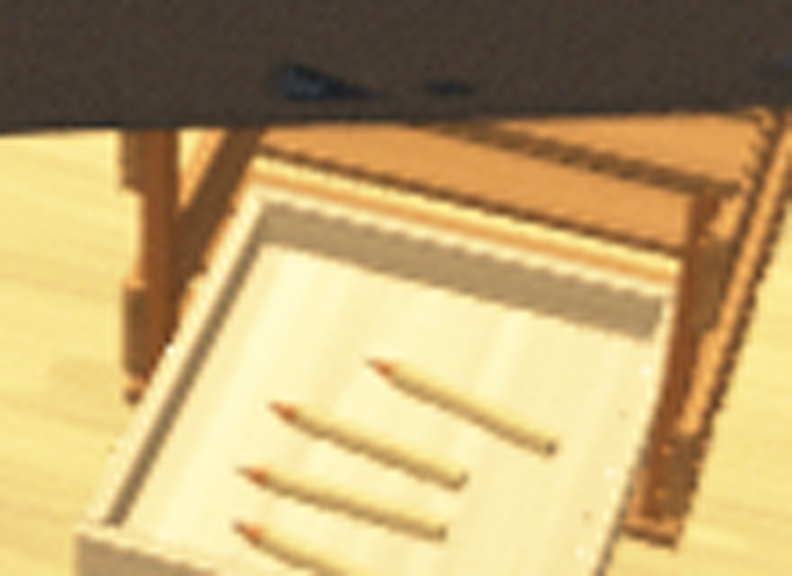

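The scene crop shows four pencils in the tray. The rearmost runs from (372,362) to (550,447), the second from (272,407) to (462,480), the third from (240,472) to (443,530), and the fourth starts at (237,527). All are left of the right wall, with plenty of free floor behind them.

```bash
python3 - <<'E'
from h import *
m=ctrl.camera_model("scene");E=np.array(m["extrinsics"]);C=-E[:3,:3].T@E[:3,3]
uv=np.array([[372,362],[550,447],[272,407],[462,480],[240,472],[443,530],[237,527],[265,225],[655,325],[115,522],[675,290]])/7.2+[300,150]-.5+.5/7.2
D=world("scene",uv,np.ones(len(uv)))-C
z=np.array([.026]*7+[.021,.021,.021,.05])
W=C+D*((z-C[2])/D[:,2])[:,None]
a=np.radians(-1.4);Rt=np.array([[np.cos(a),np.sin(a)],[-np.sin(a),np.cos(a)]])
for w in W: print(np.round(w,3),np.round(Rt@(w[:2]-[.5745,-.048]),3))
E
```

```text
[ 0.622 -0.026  0.026] [0.047 0.024]
[ 0.596 -0.118  0.026] [ 0.023 -0.069]
[0.58  0.011 0.026] [0.004 0.059]
[ 0.564 -0.085  0.026] [-0.01  -0.037]
[0.537 0.013 0.026] [-0.039  0.06 ]
[ 0.532 -0.084  0.026] [-0.041 -0.037]
[0.505 0.004 0.026] [-0.071  0.05 ]
[0.701 0.051 0.021] [0.124 0.102]
[ 0.693 -0.147  0.021] [ 0.121 -0.096]
[0.495 0.059 0.021] [-0.083  0.105]
[ 0.69  -0.154  0.05 ] [ 0.118 -0.103]
```

Call:
carry_out(deltas=[-0.008,0.038,0,0,0,0,-0.008,0.043,0,0,0,0,-0.008,0.043,0.03,0,0,0,-0.008,0.043,0.07,0,0,0,-0.008,0.043,0.092,0,0,0])

```text
time: 6.78
eef_pos: [0.4585, -0.3603, 0.1912]
tcp_rot: [0.144, 0.99, 0.001, -0.001]
contact_force: [-0.5, 0.3, 0.4]
opening: 0.802
finger_force: 0.0
```

Call:
carry_out(deltas=[0,0,0,0,0,0,0,0,0,0,0,0,0,0,0,0,0,0,0,0,0,0,0,0], grip=0, grip_force=80)

```text
time: 7.28
eef_pos: [0.4598, -0.3628, 0.1954]
tcp_rot: [0.145, 0.989, -0.001, 0.001]
contact_force: [-0.3, -0.2, 2.6]
opening: 0.245
finger_force: 78.9
```

Call:
carry_out(deltas=[0,0,-0.03,0,0,0,0,0,-0.06,0,0,0,0,0,-0.1,0,0,0])

```text
time: 7.65
eef_pos: [0.4586, -0.3614, 0.2931]
tcp_rot: [0.145, 0.989, 0.001, -0.001]
contact_force: [1.0, -0.4, -2.0]
opening: 0.249
finger_force: 78.3
```

```bash
cat >> h.py <<'E'
def tipgo(tx,ty,z,tilt,yaw=-1.4,mid=(.5745,-.048),L=.1804,state=None):
    """tip target in tray frame (tx,ty), world z"""
    a=np.radians(yaw);th=np.radians(tilt);f=np.array([np.cos(a),np.sin(a),0])
    tip=np.array([mid[0],mid[1],z])+tx*f+ty*np.array([-np.sin(a),np.cos(a),0])
    go(tip+L*np.array([0,0,np.cos(th)])-L*np.sin(th)*f,180+yaw,tilt,state)
def tip(L=.1804):
    s=ctrl.get_state();p=s["eef_pos"]+L*R.from_quat(s["tcp_rot"]).apply([0,0,1])
    a=np.radians(-1.4);d=p[:2]-[.5745,-.048];print("tip",np.round(p,4),"tray",np.round([d[0]*np.cos(a)+d[1]*np.sin(a),-d[0]*np.sin(a)+d[1]*np.cos(a),p[2]-.02],4))
E
python3 - <<'E'
from h import *
from scipy.optimize import least_squares
D=np.array([[.2341,.6324,.2299,.287,1.578],[.3486,.3401,.2317,-.139,2.027],[.4607,.0542,.1724,-.134,2.136],[.4156,-.0424,.2042,-.291,2.203],[.4398,-.4032,.2877,.074,1.716]])
r=np.hypot(D[:,0],D[:,1])
def f(p):
    L1,L2,H,d=p;e=np.sqrt(r**2-d**2)
    return np.r_[L1*np.sin(D[:,3])+L2*np.sin(D[:,3]+D[:,4])-e,H+L1*np.cos(D[:,3])+L2*np.cos(D[:,3]+D[:,4])-D[:,2]]
s=least_squares(f,[.45,.45,0,.1]);print(s.x,abs(s.fun).max())
st();tip()
tipgo(-.03,0,.12,0);tipgo(-.03,0,.12,35)
E
```

```text
[ 0.43943512  0.57359584 -0.02475905  0.05124768] 0.002088855048862248
t 7.65 p [ 0.4586 -0.3614  0.2931] q [ 0.1454  0.9894  0.001  -0.0011] J [-0.841  0.046  1.736  0.     1.362 -2.12 ] F [ 1.  -0.4 -2. ] op 0.24949588628102243
tip [ 0.4582 -0.361   0.1127] tray [-0.1086 -0.3157  0.0927]
d [0.0081, 0.3256, -0.0067] r [0.002, -0.0023, -0.2674] rot deg 15.3
d [0.1078, 0.2982, 0.0261] r [-0.0798, -0.6095, -0.2597] rot deg 38.2
```

Call:
carry_out(deltas=[0.01,0.06,0,0,0,-0.05,0.015,0.12,0,0,0,-0.1,0.02,0.18,0,0,0,-0.16,0.022,0.24,0,0,0,-0.21,0.023,0.3,0,0,0,-0.267])

```text
time: 8.28
eef_pos: [0.5234, -0.0662, 0.2936]
tcp_rot: [0.012, 1.0, -0.0, 0.0]
contact_force: [1.0, 0.7, -1.5]
opening: 0.242
finger_force: 78.8
```

```bash
python3 - <<'E'
from h import *
st();tip()
tipgo(-.04,0,.11,0);tipgo(.0,0,.105,18);tipgo(.03,0,.10,35);
E
```

```text
t 8.275 p [ 0.5234 -0.0662  0.2936] q [ 1.160e-02  9.999e-01 -1.000e-04  2.000e-04] J [-0.318 -0.086  1.866  0.     1.362 -1.866] F [ 1.   0.7 -1.5] op 0.2420291922971871
tip [ 0.5235 -0.0662  0.1132] tray [-0.0506 -0.0194  0.0932]
d [-0.0107, 0.0194, 0.0032] r [-0.0001, 0.0005, 0.0012] rot deg 0.1
d [0.0051, 0.0194, 0.017] r [0.0001, -0.3137, 0.0012] rot deg 18.0
d [0.0228, 0.0194, 0.0458] r [0.0003, -0.6104, 0.0012] rot deg 35.0
```

Call:
carry_out(deltas=[0,0.015,0.008,0,-0.157,0,0.005,0.0195,0.017,0,-0.314,0,0.012,0.0195,0.03,0,-0.46,0,0.023,0.0195,0.046,0,-0.61,0,0.023,0.0195,0.046,0,-0.61,0])

```text
time: 8.9
eef_pos: [0.4959, -0.0463, 0.2405]
tcp_rot: [0.013, 0.956, -0.002, 0.294]
contact_force: [-0.4, -0.0, -2.3]
opening: 0.25
finger_force: 79.1
```

```bash
python3 - <<'E'
from h import *
st();tip()
tipgo(.055,0,.06,35);tipgo(.085,0,.047,35);tipgo(.085,0,.024,35);
E
```

```text
t 8.9 p [ 0.4959 -0.0463  0.2405] q [ 0.0125  0.9556 -0.0016  0.2944] J [-0.408 -0.459  2.334  0.325  0.732 -2.136] F [-0.4 -0.  -2.3] op 0.25021843780403474
tip [ 0.5974 -0.0482  0.0913] tray [0.0229 0.0004 0.0713]
d [-0.0065, 0.0001, 0.044] r [0.0033, -0.0133, -0.0029] rot deg 0.8
d [-0.024, 0.0001, 0.0716] r [0.0033, -0.0133, -0.0029] rot deg 0.8
d [-0.011, -0.0, 0.0906] r [0.0033, -0.0133, -0.0029] rot deg 0.8
```

Call:
carry_out(deltas=[-0.004,0,0.022,0,-0.006,0,-0.0065,0,0.044,0,-0.013,0,-0.015,0,0.058,0,-0.013,0,-0.024,0,0.0715,0,-0.013,0,-0.024,0,0.0715,0,-0.013,0])

```text
time: 9.52
eef_pos: [0.5641, -0.0501, 0.2047]
tcp_rot: [0.011, 0.952, -0.004, 0.307]
contact_force: [-0.4, 0.2, -0.5]
opening: 0.246
finger_force: 78.9
```

```bash
python3 - <<'E'
from h import *
st();tip()
tipgo(.085,0,.024,35)
im,d=ctrl.read_camera("scene");a=im[140:240,290:420,::-1];cv2.imwrite("pics/s4.png",cv2.resize(a,(780,600),interpolation=cv2.INTER_CUBIC))
E
```

```text
t 9.525 p [ 0.5641 -0.0501  0.2047] q [ 0.0113  0.9517 -0.0039  0.3067] J [-0.353 -0.225  2.241  0.363  0.558 -2.153] F [-0.4  0.2 -0.5] op 0.24647426968420524
tip [ 0.6694 -0.0526  0.0582] tray [ 0.095  -0.0023  0.0382]
d [0.0258, 0.0023, 0.0219] r [-0.0, 0.0126, 0.0006] rot deg 0.7
```

View pics/s4.png

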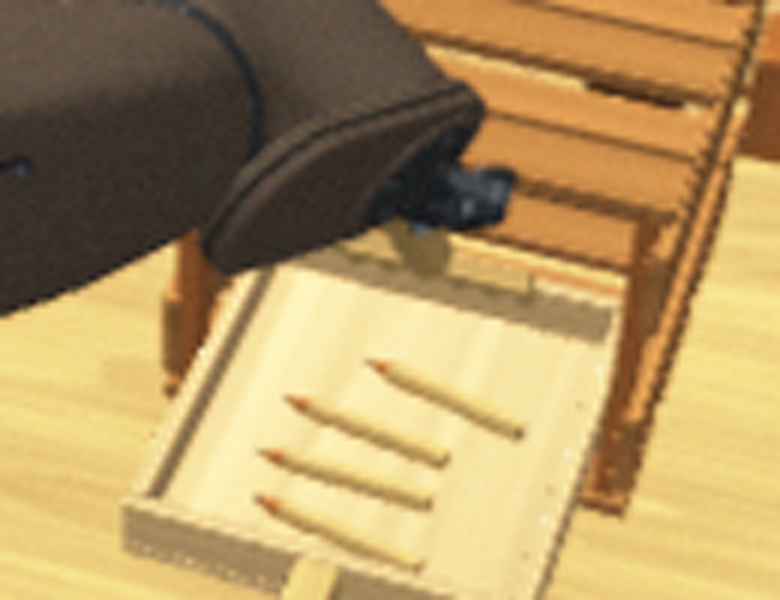

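The rake is under the crate's top behind all four pencils: its head shows near (530,285), and the rearmost pencil tip is at (372,362). I'll lower it next.

Call:
carry_out(deltas=[0.013,0.001,0.011,0,0.006,0,0.02,0.002,0.017,0,0.012,0,0.02,0.002,0.017,0,0.012,0])

```text
time: 9.95
eef_pos: [0.554, -0.0469, 0.1754]
tcp_rot: [0.012, 0.954, -0.003, 0.299]
contact_force: [0.7, 0.4, -1.0]
opening: 0.248
finger_force: 79.1
```

```bash
python3 - <<'E'
from h import *
st();tip()
tipgo(.085,0,.024,35)
E
```

```text
t 9.95 p [ 0.554  -0.0469  0.1754] q [ 0.0119  0.9541 -0.0032  0.2993] J [-0.352 -0.205  2.279  0.382  0.517 -2.178] F [ 0.7  0.4 -1. ] op 0.247546691724569
tip [ 0.657  -0.0493  0.0273] tray [0.0825 0.0007 0.0073]
d [0.0004, -0.0006, 0.0041] r [0.0006, -0.0029, -0.0008] rot deg 0.2
```

Call:
carry_out(deltas=[0.002,0,0.003,0,0,0,0.002,0,0.003,0,0,0,0.01,0,-0.003,0,0,0,0.018,0,-0.008,0,0,0,0.026,0,-0.014,0,0,0])

```text
time: 10.58
eef_pos: [0.5251, -0.0466, 0.1737]
tcp_rot: [0.012, 0.954, -0.004, 0.301]
contact_force: [-0.3, -0.1, -1.0]
opening: 0.246
finger_force: 79.0
```

```bash
python3 - <<'E'
from h import *
st();tip()
for x,t in((.035,35),(.02,32),(.01,29),(0,26),(-.01,23)):tipgo(x,0,.0245,t)
E
```

```text
t 10.575 p [ 0.5251 -0.0466  0.1737] q [ 0.0119  0.9536 -0.0037  0.3007] J [-0.378 -0.285  2.345  0.4    0.535 -2.212] F [-0.3 -0.1 -1. ] op 0.24554074576233814
tip [ 0.6285 -0.0492  0.0259] tray [0.054  0.0002 0.0059]
d [0.0164, -0.0002, -0.0098] r [-0.0002, 0.0001, -0.0004] rot deg 0.0
d [0.0192, -0.0002, -0.0181] r [-0.0002, 0.0525, -0.0004] rot deg 3.0
d [0.018, -0.0002, -0.0231] r [-0.0002, 0.1048, -0.0004] rot deg 6.0
d [0.0168, -0.0002, -0.0276] r [-0.0002, 0.1572, -0.0004] rot deg 9.0
d [0.0157, -0.0002, -0.0317] r [-0.0002, 0.2095, -0.0004] rot deg 12.0
```

Call:
carry_out(deltas=[0.008,0,-0.005,0,0,0,0.0165,0,-0.0095,0,0,0,0.019,0,-0.018,0,0.052,0,0.018,0,-0.023,0,0.105,0,0.017,0,-0.0275,0,0.157,0])

```text
time: 11.2
eef_pos: [0.4957, -0.046, 0.1867]
tcp_rot: [0.012, 0.974, -0.003, 0.224]
contact_force: [-0.1, 0.6, -1.6]
opening: 0.247
finger_force: 79.0
```

```bash
python3 - <<'E'
from h import *
st();tip()
for x,t in((-.01,22),(-.02,18),(-.03,14),(-.036,10)):tipgo(x,0,.0245,t)
im,d=ctrl.read_camera("scene");a=im[160:260,290:420,::-1];cv2.imwrite("pics/s5.png",cv2.resize(a,(780,600),interpolation=cv2.INTER_CUBIC))
E
```

```text
t 11.2 p [ 0.4957 -0.046   0.1867] q [ 0.0122  0.9744 -0.0029  0.2243] J [-0.374 -0.321  2.307  0.223  0.739 -2.053] F [-0.1  0.6 -1.6] op 0.2472515651150154
tip [ 0.5745 -0.048   0.0244] tray [ 0.     -0.      0.0044]
d [-0.0034, -0.0001, -0.004] r [-0.0004, 0.0685, -0.0005] rot deg 3.9
d [-0.0069, -0.0001, -0.0071] r [-0.0004, 0.1383, -0.0005] rot deg 7.9
d [-0.0103, -0.0001, -0.0093] r [-0.0004, 0.2081, -0.0005] rot deg 11.9
d [-0.0171, -0.0001, -0.0089] r [-0.0004, 0.2779, -0.0005] rot deg 15.9
```

View pics/s5.png

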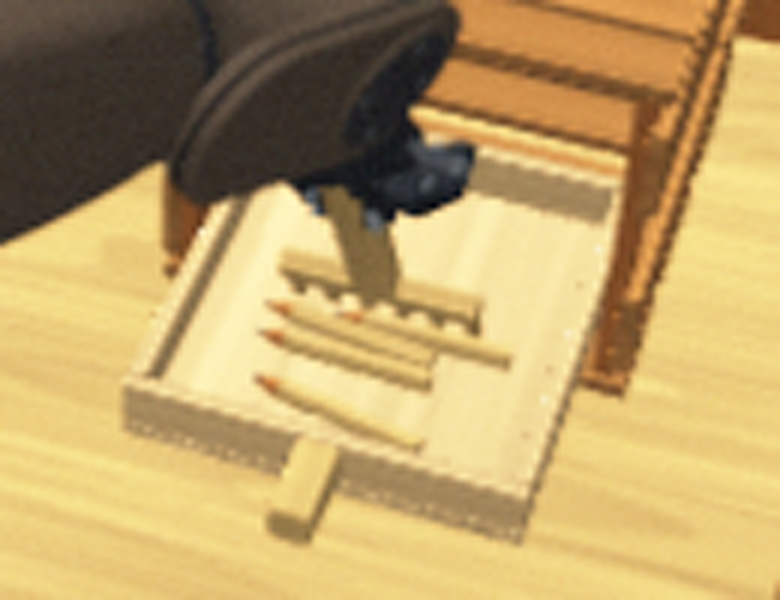

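The pencils are gathered in front of the tines. The rearmost sits shifted right, from (345,315) to (510,360), and the front one is still skewed, from (260,380) to (420,445). I'll keep combing.

Call:
carry_out(deltas=[-0.0035,0,-0.004,0,0.0685,0,-0.007,0,-0.007,0,0.138,0,-0.0103,0,-0.0093,0,0.208,0,-0.0103,0,-0.0093,0,0.208,0])

```text
time: 11.75
eef_pos: [0.5022, -0.0462, 0.1998]
tcp_rot: [0.012, 0.992, -0.002, 0.124]
contact_force: [0.4, 1.1, -1.4]
opening: 0.248
finger_force: 79.0
```

```bash
python3 - <<'E'
from h import *
st();tip()
for x in(-.035,-.04,-.045,-.05,-.055):tipgo(x,0,.0245,14)
E
```

```text
t 11.75 p [ 0.5022 -0.0462  0.1998] q [ 0.012   0.9922 -0.0015  0.1237] J [-0.331 -0.209  2.161  0.091  0.955 -1.921] F [ 0.4  1.1 -1.4] op 0.2479628049259145
tip [ 0.5465 -0.0473  0.025 ] tray [-0.028  0.     0.005]
d [0.0062, -0.0, -0.0013] r [-0.0, 0.0037, 0.0002] rot deg 0.2
d [0.011, -0.0, -0.0025] r [-0.0, 0.0037, 0.0002] rot deg 0.2
d [0.0159, -0.0, -0.0037] r [-0.0, 0.0037, 0.0002] rot deg 0.2
d [0.0207, -0.0, -0.0049] r [-0.0, 0.0037, 0.0002] rot deg 0.2
d [0.0256, -0.0, -0.0062] r [-0.0, 0.0037, 0.0002] rot deg 0.2
```

Call:
carry_out(deltas=[0.005,0,-0.001,0,0,0,0.01,0,-0.0023,0,0,0,0.015,0,-0.0035,0,0,0,0.02,0,-0.0047,0,0,0,0.022,0,-0.005,0,0,0])

```text
time: 12.38
eef_pos: [0.4785, -0.0455, 0.1989]
tcp_rot: [0.012, 0.992, -0.002, 0.123]
contact_force: [1.1, 0.5, -1.1]
opening: 0.248
finger_force: 79.1
```

```bash
python3 - <<'E'
from h import *
st();tip()
for x in(-.055,-.06):tipgo(x,0,.0245,14)
im,d=ctrl.read_camera("scene");a=im[180:260,300:410,::-1];cv2.imwrite("pics/s6.png",cv2.resize(a,(792,576),interpolation=cv2.INTER_CUBIC))
E
```

```text
t 12.375 p [ 0.4785 -0.0455  0.1989] q [ 0.0124  0.9923 -0.0016  0.1229] J [-0.347 -0.271  2.212  0.094  0.968 -1.938] F [ 1.1  0.5 -1.1] op 0.24751359471037745
tip [ 0.5225 -0.0466  0.024 ] tray [-0.052   0.0001  0.004 ]
d [0.0024, -0.0002, -0.0012] r [-0.0002, 0.0022, -0.0005] rot deg 0.1
d [0.0073, -0.0002, -0.0025] r [-0.0002, 0.0022, -0.0005] rot deg 0.1
```

View pics/s6.png

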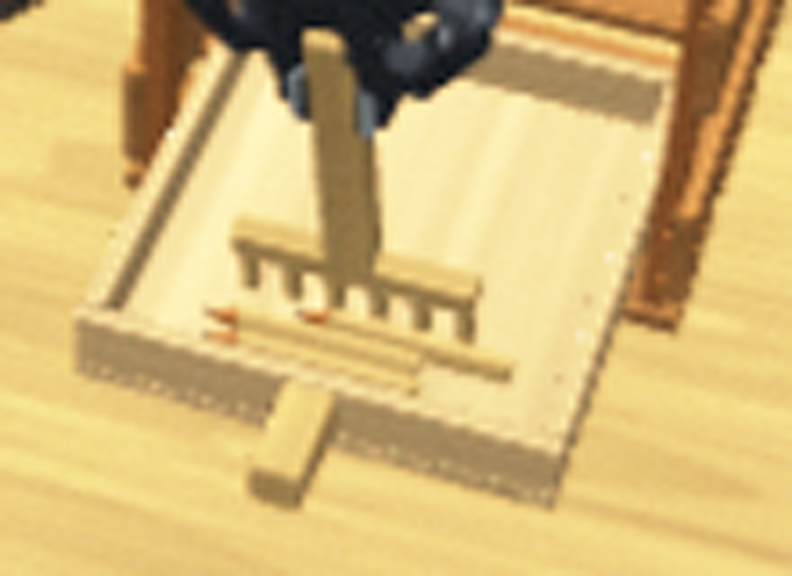

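The pencils are nearly closed at the front wall. Three show, with left tips at (215,312), (215,335) and (305,315), and the fourth is hidden behind the wall. I'll push on until contact.

Call:
carry_out(deltas=[0.003,0,-0.0005,0,0,0,0.006,0,-0.0015,0,0,0,0.006,0,-0.0015,0,0,0])

```text
time: 12.8
eef_pos: [0.4727, -0.0454, 0.1992]
tcp_rot: [0.012, 0.992, -0.002, 0.123]
contact_force: [1.3, -0.3, 0.4]
opening: 0.246
finger_force: 79.2
```

Call:
carry_out(deltas=[0.003,0,-0.0007,0,0,0,0.005,0,-0.0012,0,0,0,0.005,0,-0.0012,0,0,0])

```text
time: 13.18
eef_pos: [0.4669, -0.0451, 0.1983]
tcp_rot: [0.012, 0.992, -0.001, 0.122]
contact_force: [0.5, -1.7, -1.1]
opening: 0.247
finger_force: 79.1
```

```bash
python3 - <<'E'
from h import *
st();tip()
im,d=ctrl.read_camera("top");cv2.imwrite("pics/top7.png",im[:,:,::-1])
im,d=ctrl.read_camera("scene");a=im[190:260,300:400,::-1];cv2.imwrite("pics/s7.png",cv2.resize(a,(800,560),interpolation=cv2.INTER_CUBIC))
E
```

```text
t 13.175 p [ 0.4669 -0.0451  0.1983] q [ 0.0123  0.9925 -0.0014  0.1218] J [-0.356 -0.301  2.236  0.095  0.977 -1.947] F [ 0.5 -1.7 -1.1] op 0.24737999855952572
tip [ 0.5105 -0.0461  0.0232] tray [-0.064   0.0003  0.0032]
```

View pics/s7.png

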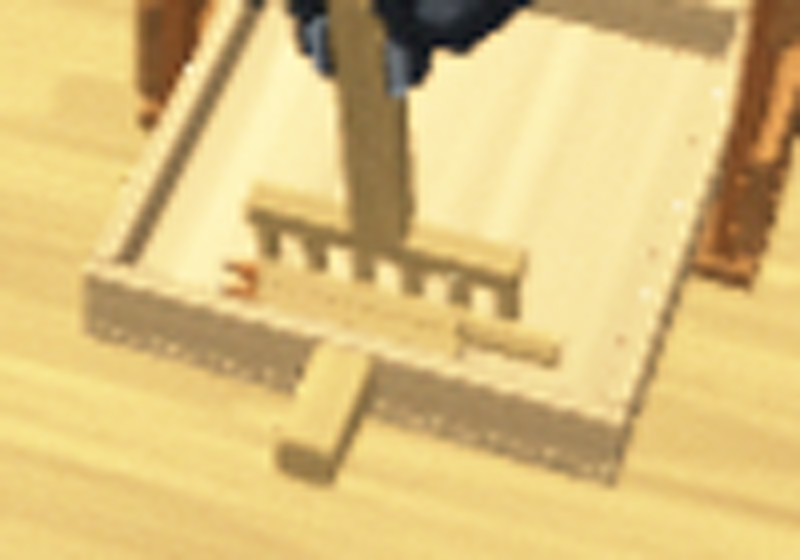

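```bash
python3 - <<'E'
from h import *
m=ctrl.camera_model("scene");E=np.array(m["extrinsics"]);C=-E[:3,:3].T@E[:3,3]
uv=np.array([[270,262],[512,318],[228,262],[240,288],[457,340],[558,350],[90,265],[618,415],[110,265]])/8+[300,190]-.5
D=world("scene",uv,np.ones(len(uv)))-C
z=np.array([.022,.022,.026,.026,.026,.026,.052,.052,.052])
W=C+D*((z-C[2])/D[:,2])[:,None]
a=np.radians(-1.4);Rt=np.array([[np.cos(a),np.sin(a)],[-np.sin(a),np.cos(a)]])
for w in W: print(np.round(w,3),np.round(Rt@(w[:2]-[.5745,-.048]),3))
im=cv2.imread("pics/top7.png")[180:235,295:395];cv2.imwrite("pics/t7.png",cv2.resize(im,(800,440),interpolation=cv2.INTER_CUBIC))
E
```

```text
[0.511 0.003 0.022] [-0.065  0.05 ]
[ 0.513 -0.097  0.022] [-0.06  -0.051]
[0.502 0.019 0.026] [-0.074  0.065]
[0.491 0.01  0.026] [-0.085  0.056]
[ 0.492 -0.08   0.026] [-0.081 -0.034]
[ 0.5   -0.119  0.026] [-0.073 -0.073]
[0.463 0.063 0.052] [-0.114  0.108]
[ 0.455 -0.152  0.052] [-0.117 -0.107]
[0.465 0.056 0.052] [-0.112  0.101]
```

View pics/t7.png

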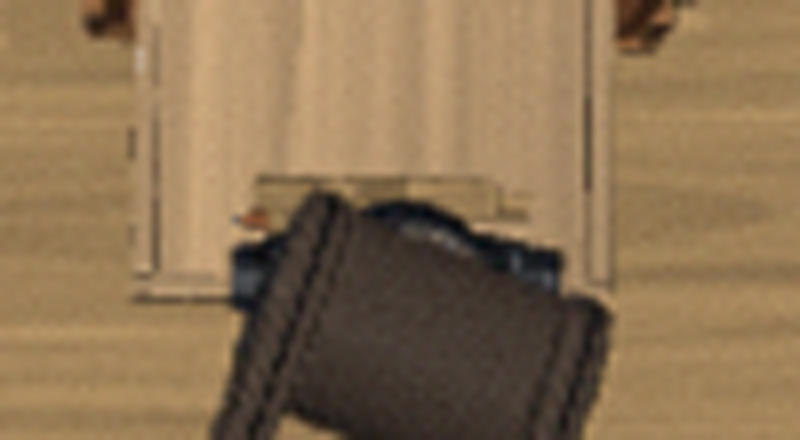

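The top view shows the rake head at (255–500, 180–220) and one orange tip at (250,218); the gripper covers the rest. The gap to the wall looks too small for four pencils lying flat, so I'll back off and look.

Call:
carry_out(deltas=[-0.02,0,0.005,0,0,0,-0.06,0,0.01,0,0,0,-0.075,0,0,0,0,0,-0.075,0,-0.05,0,0,0,-0.075,0,-0.1,0,0,0])

```text
time: 13.9
eef_pos: [0.5149, -0.0462, 0.3136]
tcp_rot: [0.012, 0.993, -0.001, 0.12]
contact_force: [0.3, 0.1, -1.3]
opening: 0.25
finger_force: 79.0
```

```bash
python3 - <<'E'
from h import *
st();tip()
ims=[]
im,d=ctrl.read_camera("scene");P=cloud("scene",d);a=im[200:255,305:385,::-1];ims.append(cv2.resize(a,(800,550),interpolation=cv2.INTER_CUBIC))
cv2.imwrite("pics/s8.png",ims[0])
a=np.radians(-1.4);f=np.array([np.cos(a),np.sin(a),0]);l=np.array([-np.sin(a),np.cos(a),0])
im,d2=ctrl.read_camera("top");P2=cloud("top",d2);cv2.imwrite("pics/top8.png",im[:,:,::-1])
for Q in(P,P2):
    A=Q.reshape(-1,3)-[.5745,-.048,.02];X=A@f;Y=A@l;Z=A[:,2]*1000
    g=np.full((8,20),np.nan)
    for i in range(8):
        for j in range(20):
            m=(X>-.11+.01*i)&(X<-.1+.01*i)&(Y<.1-.01*j)&(Y>.09-.01*j)&(Z<60)&(Z>-20)
            if m.any(): g[i,j]=np.median(Z[m])
    print(np.array2string(np.round(g),max_line_width=200))
E
```

```text
t 13.9 p [ 0.5149 -0.0462  0.3136] q [ 1.220e-02  9.927e-01 -9.000e-04  1.204e-01] J [-0.321 -0.264  1.996  0.077  1.18  -1.888] F [ 0.3  0.1 -1.3] op 0.2503990470359559
tip [ 0.5581 -0.047   0.1384] tray [-0.0165  0.0006  0.1184]
[[27. nan nan nan 28. nan 30. 29. nan nan 28. 26. nan 29. nan nan nan nan 28. 31.]
 [22. nan nan nan  8. 12. 10. 12. 14. 12. 11. 14. 13. 14. nan nan nan nan nan 30.]
 [ 2.  2. -1.  1.  6. 11. 11. 12. 11. 14. 11. 13. 12. 10. -1.  3.  2.  0.  1.  4.]
 [-1.  1.  0.  0.  5. 12. 10. 12. 10. 11.  9. 10. 12.  5. -0. -0.  1.  1.  0.  1.]
 [ 1. -2. -0.  1.  3. 11.  9.  8.  9. 11.  9.  9. 10. 10.  8.  8.  8.  2. -3. -2.]
 [ 2. -0. -0. -0. -1.  1.  0.  2.  9. 12.  9.  9. 12. 12. 12.  7.  8.  1. -2.  1.]
 [ 1. -1. -2.  0. -1. -2.  1. -0. -1.  1. -0.  0. -2. -1.  1.  2. -1.  2. -1.  0.]
 [-0. -0.  1.  0. -0.  0. -0.  0. -2. -0.  1. -0.  2. -0.  1. -0.  1. -2. -1.  1.]]
[[ 1. 18. 16. nan nan 38. 11. 13.  7.  9. nan nan nan nan nan nan nan nan nan nan]
 [ 3. -2.  4. -2. nan nan 15. 14. nan nan nan nan nan nan nan nan nan nan nan nan]
 [ 1.  2.  0.  1. nan nan nan nan nan nan nan nan nan nan nan nan nan nan nan nan]
 [ 5.  2.  1.  3. nan nan nan nan nan nan nan nan nan nan nan nan nan nan nan nan]
 [ 1.  3.  4. -2. nan nan nan nan nan nan nan nan nan nan nan nan nan nan nan nan]
 [ 0.  2.  2. -3. -3. nan nan nan nan nan nan nan nan nan nan nan nan nan nan nan]
 [ 3.  2. -4.  1. -6. nan nan nan nan nan nan nan nan nan nan nan nan nan nan nan]
 [ 1. -0.  3. -1. nan nan nan nan nan nan nan nan nan nan nan nan nan nan nan nan]]
```

View pics/s8.png

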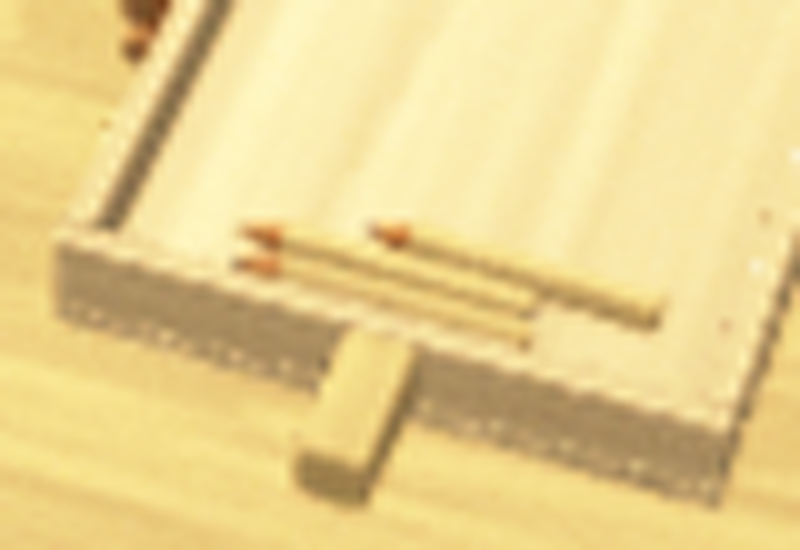

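All four pencils lie flat at about 12 mm high. The rear one runs from (372,232) to (658,315), and the others are closed up at the wall, with tips at (240,230) and (235,265). I'll measure angles and positions more precisely.

```bash
python3 - <<'E'
from h import *
m=ctrl.camera_model("scene");E=np.array(m["extrinsics"]);C=-E[:3,:3].T@E[:3,3]
# upper face centre lines: P1 tip, P1 end, P2 tip,end, P3 tip,end ; front wall inner upper edge left/right ; wall top outer edge
uv=np.array([[372,232],[658,308],[242,230],[535,297],[235,265],[528,340],[105,232],[735,410],[60,245],[722,435]])/10+[305,200]-.5
D=world("scene",uv,np.ones(len(uv)))-C
z=np.array([.026,.029,.026,.029,.026,.029,.052,.052,.052,.052])
W=C+D*((z-C[2])/D[:,2])[:,None]
a=np.radians(-1.4);Rt=np.array([[np.cos(a),np.sin(a)],[-np.sin(a),np.cos(a)]])
T=np.array([Rt@(w[:2]-[.5745,-.048]) for w in W])
for i in range(0,10,2):
    d=T[i]-T[i+1];print(np.round(T[i:i+2],4).tolist(),"mid",np.round(T[i:i+2].mean(0),4),"ang",round(np.degrees(np.arctan2(d[0],d[1])),1))
E
```

```text
[[-0.0605, 0.0225], [-0.0624, -0.0734]] mid [-0.0615 -0.0255] ang 1.2
[[-0.0739, 0.0624], [-0.0713, -0.0354]] mid [-0.0726  0.0135] ang -1.5
[[-0.0886, 0.0596], [-0.0888, -0.0383]] mid [-0.0887  0.0107] ang 0.2
[[-0.1102, 0.0957], [-0.1121, -0.1094]] mid [-0.1112 -0.0069] ang 0.5
[[-0.1201, 0.1072], [-0.1227, -0.1082]] mid [-0.1214 -0.0005] ang 0.7
```

The pencils' middles are at −62, −73 and −89 mm, with the fourth at the wall, and all are within 2°. Next is the bucket.

```bash
python3 - <<'E'
from h import *
A=np.load("pics/top0P.npy").reshape(-1,3)
for c in("top","scene"):
    A=np.load(f"pics/{c}0P.npy").reshape(-1,3)
    Q=A[(abs(A[:,0]-.491)<.1)&(abs(A[:,1]-.37)<.1)&(A[:,2]>.105)&(A[:,2]<.125)]
    M=np.c_[2*Q[:,:2],np.ones(len(Q))];s=np.linalg.lstsq(M,(Q[:,:2]**2).sum(1),rcond=None)[0];print(c,len(Q),s[:2],np.sqrt(s[2]+s[0]**2+s[1]**2))
tipgo(0,0,.17,22,-1.4,(.466,.37));tipgo(0,0,.17,22,-1.4,(.50,.1))
E
```

```text
top 266 [0.49139125 0.3686137 ] 0.08477221449338442
scene 358 [0.4904091  0.36859515] 0.08516734750895297
d [0.1209, 0.4156, -0.0497] r [-0.0032, -0.1275, 0.0008] rot deg 7.3
d [0.0818, 0.1465, -0.0385] r [-0.0032, -0.1275, 0.0008] rot deg 7.3
```

Call:
carry_out(deltas=[0.02,0.02,-0.045,0,0,0,0.05,0.075,-0.05,0,-0.03,0,0.08,0.13,-0.05,0,-0.06,0,0.09,0.19,-0.05,0,-0.09,0,0.1,0.25,-0.05,0,-0.12,0])

```text
time: 14.62
eef_pos: [0.4116, 0.2076, 0.337]
tcp_rot: [0.012, 0.983, -0.002, 0.182]
contact_force: [1.3, -0.3, -2.3]
opening: 0.244
finger_force: 79.3
```

```bash
python3 - <<'E'
from h import *
st();tip();tipgo(0,0,.165,22,-1.4,(.466,.3685))
E
```

```text
t 14.625 p [0.4116 0.2076 0.337 ] q [ 0.0124  0.9833 -0.0025  0.1818] J [ 0.312 -0.462  2.114 -0.131  1.146 -1.2  ] F [ 1.3 -0.3 -2.3] op 0.24358631865035882
tip [0.4761 0.2059 0.1685] tray [-0.1046  0.2515  0.1485]
d [0.0178, 0.1621, -0.0018] r [-0.0006, -0.0183, -0.0008] rot deg 1.0
```

Call:
carry_out(deltas=[0.006,0.055,0,0,-0.018,0,0.012,0.11,-0.002,0,-0.018,0,0.018,0.162,-0.002,0,-0.018,0,0.018,0.162,-0.002,0,-0.018,0])

```text
time: 15.12
eef_pos: [0.3978, 0.3711, 0.3306]
tcp_rot: [0.01, 0.982, -0.003, 0.188]
contact_force: [0.1, -0.3, -1.0]
opening: 0.245
finger_force: 79.7
```

```bash
python3 - <<'E'
from h import *
st();tip();tipgo(0,0,.165,22,-1.4,(.466,.3685));tipgo(0,0,.05,22,-1.4,(.466,.3685));tipgo(0,0,.013,22,-1.4,(.466,.3685))
E
```

```text
t 15.125 p [0.3978 0.3711 0.3306] q [ 0.0096  0.982  -0.0033  0.1884] J [ 0.675 -0.204  1.935 -0.268  1.129 -0.796] F [ 0.1 -0.3 -1. ] op 0.244607123642874
tip [0.4646 0.3693 0.163 ] tray [-0.1201  0.4145  0.143 ]
d [-0.0012, -0.0009, -0.0013] r [-0.0011, -0.0049, 0.0051] rot deg 0.4
d [0.0414, -0.0006, 0.1056] r [-0.0011, -0.0049, 0.0051] rot deg 0.4
d [0.0551, -0.0005, 0.1399] r [-0.0011, -0.0049, 0.0051] rot deg 0.4
```

Call:
carry_out(deltas=[0.014,0,0.035,0,0,0,0.028,0,0.07,0,0,0,0.042,0,0.105,0,0,0,0.054,0,0.137,0,0,0,0.054,0,0.137,0,0,0])

```text
time: 15.75
eef_pos: [0.3991, 0.3663, 0.1824]
tcp_rot: [0.012, 0.982, -0.005, 0.188]
contact_force: [-0.1, -0.3, -0.7]
opening: 0.246
finger_force: 79.9
```

```bash
python3 - <<'E'
from h import *
st();tip();tipgo(0,0,.008,22,-1.4,(.466,.3685))
E
```

```text
t 15.75 p [0.3991 0.3663 0.1824] q [ 0.0124  0.9821 -0.0049  0.1877] J [ 0.666 -0.082  2.103 -0.323  0.853 -0.699] F [-0.1 -0.3 -0.7] op 0.24579344153397067
tip [0.4656 0.3637 0.0147] tray [-0.1189  0.4089 -0.0053]
d [0.0034, 0.0039, 0.0063] r [-0.0053, -0.0062, 0.0002] rot deg 0.5
```

Call:
carry_out(deltas=[0.002,0,0.0045,0,0,0,0.002,0,0.0045,0,0,0])

```text
time: 16.0
eef_pos: [0.4009, 0.3684, 0.1824]
tcp_rot: [0.013, 0.981, -0.002, 0.191]
contact_force: [0.4, -0.1, -1.7]
opening: 0.251
finger_force: 79.9
```

Call:
carry_out(deltas=[0,0,0,0,0,0,0,0,0,0,0,0,0,0,-0.005,0,0,0,0,0,-0.03,0,0,0,0,0,-0.06,0,0,0], grip=80)

```text
time: 16.62
eef_pos: [0.3776, 0.3689, 0.2375]
tcp_rot: [0.012, 0.982, -0.003, 0.19]
contact_force: [0.4, 0.7, 0.8]
opening: 0.799
finger_force: 0.0
```

Call:
carry_out(deltas=[0,0,-0.04,0,0,0,0,0,-0.08,0,0,0,0,0,-0.12,0,0,0,0,-0.06,-0.12,0,0,0,0,-0.12,-0.12,0,0,0])

```text
time: 17.25
eef_pos: [0.3296, 0.2499, 0.3498]
tcp_rot: [0.01, 0.981, -0.002, 0.192]
contact_force: [0.4, -1.5, 0.3]
opening: 0.802
finger_force: 0.0
```

```bash
python3 - <<'E'
from h import *
st()
im,d=ctrl.read_camera("scene");cv2.imwrite("pics/s9.png",cv2.resize(im[130:300,150:410,::-1],(780,510),interpolation=cv2.INTER_CUBIC))
E
```

```text
t 17.25 p [0.3296 0.2499 0.3498] q [ 0.0104  0.9814 -0.0018  0.1919] J [ 0.521 -0.579  2.167 -0.208  1.225 -0.99 ] F [ 0.4 -1.5  0.3] op 0.8016597976141299
```

View pics/s9.png

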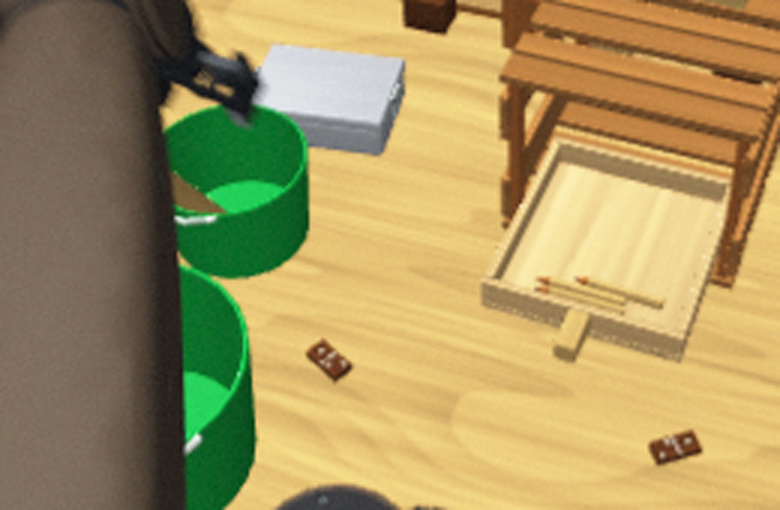

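The rake is in the bucket at (200,190), and the tray is still out with the pencils in their row. I'll check the rake's lean numerically; the arm hides part of it here.

Call:
carry_out(deltas=[0,-0.06,0,0,0,0,0,-0.12,0,0,0,0,0,-0.18,0,0,0,0,0,-0.2,0,0,0,0,0,-0.2,0,0,0,0])

```text
time: 17.92
eef_pos: [0.3319, 0.0502, 0.3492]
tcp_rot: [0.015, 0.982, -0.003, 0.189]
contact_force: [-0.1, -0.0, 0.2]
opening: 0.803
finger_force: 0.0
```

```bash
python3 - <<'E'
from h import *
st()
for c in("top","scene"):
    im,d=ctrl.read_camera(c);A=cloud(c,d).reshape(-1,3);col=im.reshape(-1,3).astype(int)
    m=(abs(A[:,0]-.45)<.15)&(abs(A[:,1]-.369)<.12)&(A[:,2]>.02)&(col[:,0]>col[:,1])
    Q=A[m];print(c,len(Q))
    for z in np.arange(.02,.26,.02):
        q=Q[(Q[:,2]>=z)&(Q[:,2]<z+.02)]
        if len(q):print(round(z,2),len(q),np.round(np.median(q,0),3))
    Q=A[(abs(A[:,0]-.491)<.1)&(abs(A[:,1]-.37)<.1)&(A[:,2]>.105)&(A[:,2]<.125)&(col[:,1]>col[:,0]+30)]
    M=np.c_[2*Q[:,:2],np.ones(len(Q))];s=np.linalg.lstsq(M,(Q[:,:2]**2).sum(1),rcond=None)[0];print("bucket",len(Q),s[:2])
E
```

```text
t 17.925 p [0.3319 0.0502 0.3492] q [ 0.015   0.9818 -0.0034  0.1891] J [-0.205 -0.896  2.319  0.065  1.343 -1.748] F [-0.1 -0.   0.2] op 0.8032714487746275
top 395
0.02 34 [0.469 0.358 0.029]
0.04 102 [0.456 0.37  0.054]
0.06 35 [0.452 0.361 0.063]
0.08 19 [0.443 0.365 0.088]
0.1 28 [0.433 0.366 0.107]
0.12 23 [0.422 0.367 0.13 ]
0.14 24 [0.41  0.365 0.151]
0.16 30 [0.402 0.369 0.172]
0.18 33 [0.388 0.368 0.192]
0.2 40 [0.373 0.376 0.214]
0.22 27 [0.371 0.377 0.223]
bucket 220 [0.48921936 0.36598648]
scene 0
bucket 0 [0. 0.]
```

```bash
python3 -c "
from plant import ctrl
print(ctrl.sign_off())"
```

```text
the job is handed in; nothing more can be done
None
```

I handed the job in at about 18 s of robot time, with no verdict returned: by my measurements the tray is out at its stop, the pencils lie flat in a row at the front wall (three measured within about 2°, the fourth hidden behind the wall and inferred), and the rake stands tines down in the middle-sized bucket, leaning about 26° on the rim.

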